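# Put the empty ribbon reels back on their stands

## Task

Put the four empty ribbon reels lying about the counter back on the two reel stands: the two round reels over the spindle of the round-footed stand, the two square ones over that of the square-footed stand, on each the large reel at the bottom and the small one on top, lying flat. Leave the curtain ring, the button tin and the pattern weight where they are.

Things in the scene. Friction and masses are not known exactly. Their poses are not given: they have to be found in the camera images.
- round_large_center (a point): Large empty ribbon reel: two round white plastic flanges 64 mm in diameter, 5 mm thick, on a narrower cardboard hub; 26 mm tall overall, 24 mm bore right through; about 50 g. Loose, lying flat on the counter. Point: its centre, 13 mm above its underside; z is the bore axis.
- round_small_center (a point): Small empty ribbon reel: two round white plastic flanges 44 mm in diameter, 5 mm thick, on a narrower cardboard hub; 26 mm tall overall, 24 mm bore right through; about 28 g. Loose, lying flat on the counter. Point: its centre, 13 mm above its underside; z is the bore axis.
- square_large_center (a point): Large empty ribbon reel: two square white plastic flanges 62 mm across the flats, 5 mm thick, on a narrower cardboard hub; 26 mm tall overall, 24 mm bore right through; about 55 g. Loose, lying flat on the counter. Point: its centre, 13 mm above its underside; z is the bore axis; x and y are square to the flanges' straight sides.
- square_small_center (a point): Small empty ribbon reel: two square white plastic flanges 44 mm across the flats, 5 mm thick, on a narrower cardboard hub; 26 mm tall overall, 24 mm bore right through; about 32 g. Loose, lying flat on the counter. Point: its centre, 13 mm above its underside; z is the bore axis; x and y are square to the flanges' straight sides.
- round_stand: Reel stand fixed to the counter: dark round wooden foot 76 mm in diameter, 5 mm thick; on it a paler round plinth 48 mm in diameter, its flat top 14 mm above the counter; an upright steel spindle 8 mm in diameter, tapered tip at 66 mm. Origin: on the spindle's axis at counter level, z up. The lower reel's underside rests at 14 mm, the upper one's at 40 mm; reels may be turned any way about the spindle.
- square_stand: Reel stand fixed to the counter: dark square wooden foot 74 mm wide, 5 mm thick; on it a paler square plinth 46 mm wide, its flat top 14 mm above the counter; an upright steel spindle 8 mm in diameter, tapered tip at 66 mm. Origin: on the spindle's axis at counter level, z up. The lower reel's underside rests at 14 mm, the upper one's at 40 mm; reels may be turned any way about the spindle.
- curtain_ring: Wooden curtain ring lying flat, 62 mm outside and 42 mm inside diameter, 10 mm tall, loose; not a reel, stays where it is. Origin: centre of its underside, on the counter.
- button_tin: Closed round steel button tin, 66 mm in diameter, 30 mm tall, loose; stays where it is. Origin: centre of its underside, on the counter.
- pattern_weight: Dark steel pattern weight, a disc 56 mm in diameter with a knob on top, 41 mm tall, loose; stays where it is. Origin: centre of its underside, on the counter.
Mind the look-alikes: they are no part of the job. What is shaped like the part that bears round_large_center but blue or pink is not meant.

How it is judged:
By the outcome, as a careful person would: the job done as asked, in the order asked, and still so for the second after the job is handed in, with the robot touching nothing.
It also fails if it takes over 96 s, if anything falls off the work surface, if the arm or the gripper's body presses on something with over 40 N, if the wrist force passes 120 N, or if a joint passes its speed limit or range.

## Robot

A 6-joint arm with a two-finger parallel gripper is mounted at the origin on the work surface. World frame = base frame: x ahead of the robot, y to its left, z up, the work surface at z = 0. Lengths are in m, angles in rad, forces in N, time in s.
With the tool pointing down it reaches from about 0.425 to 0.95 m from the base axis. Payload 3.5 kg.
Tool frame: the origin (TCP) lies midway between the tips of the shut fingers; the grasp point (between the pads) lies ctrl.hold_point_z behind it (ctrl.hold_point_z is the distance from the TCP to the grasp point, in m); z points along the fingers, x is the direction in which the jaws open and shut, and the axes are right-handed (so a half turn about z gives the same grasp; the last joint's range is limited). The gripper opens to 85 mm and grips with 20 to 120 N. Pads are 22 mm wide; open, the fingers measure 114 mm over their backs; the gripper's body (76 mm by 85 mm) begins 54 mm behind the grasp point. The pads swing forward as they close: fully open they stand 13 mm farther back than shut.
Start: joints at [-1.447, 0.286, 1.577, -0, 1.279, -0.15], TCP at [0.183, -0.65, 0.231] pointing down, gripper open.
Joint ranges: [-2.77, 2.77], [-0.9, 2.22], [0.21, 2.48], [-1.53, 4.67], [0.24, 2.81], [-2.84, 2.84]. Speed limits (rad/s): [2.79, 2.79, 3.14, 3.14, 3.14, 3.14].

## Interface

Orientations are given as a unit quaternion [x, y, z, w].
In Python, from plant import ctrl gives the robot as it stands.
- The arm moves only by the tool step_arm, never from a script. Its arguments are lists of equal length, an entry for each row: "gripper": the gripper's target within -1 to 1 (shut at 1, half-way at 0, fully open at -1); "linear": the shift along the tool's x, y, z in m, a list of three; "delta_rot": the turn, a rotation vector about the tool's x, y, z in degrees, a list of three. A call has 1 to 20 rows; each row is the pose to reach, as a shift and turn from the pose commanded when the call began, along the tool's axes at that moment; what a row does not reach only later rows make up. A row lasts 1/8 s, in which the tool goes at most 62.5 mm and 10.7 degrees, less where a joint would pass 70% of its speed; a pose out of reach is approached as far as the arm can. A call with a gripper value outside its range is refused whole. The fingers move at their own pace and stop on an object; "grip_force" is the grip in N (left out, the last holds). Time passes only in rows, so rows that repeat a pose let the fingers close. It gives the time, the measured TCP pose, the force and the opening at its end, in the units of the state.
- ctrl.get_state(): the state, without advancing time (a new reading comes with each control period).
- ctrl.read_camera(name): name is "side" or "top" or "wrist"; returns a dict with "frame" (384x512x3 uint8, red, green, blue), "fx", "fy", "cx", "cy" (pixels), "view" (4x4, takes a point from world to camera coordinates). Camera axes: x right, y down, z forward; pixel columns grow to the right and rows downward; lengths in m; the calibration is good to about 2 mm. A picture is of the moment at which its call begins. There is no depth.
- ctrl.sign_off(): hands the job in, once; it reports no verdict.
The state is a dict: "time": time; "qpos": joint angles; "dq": joint speeds; "joint_efforts": joint torques, N m; "eef_pos": TCP position; "tcp_rot": TCP orientation; "contact_force": force on the tool from outside, world axes, zero at the start; "wrist_torque": the same for the moment, N m; "opening": opening from 0.0 (shut) to 1.0 (fully open).
Only numpy, scipy, OpenCV 4.12 (cv2) and the standard library are available. Lean on these libraries where they do the work, as an engineer would, in place of code of your own. Each camera call takes 0.05 s, during which the arm holds its last target. There are 200 camera calls.

## Working session

There is one attempt and no reset: what is moved stays moved. The work goes in short steps, Python scripts to look and compute and a tool call to move; the robot and the scene stay as the last step left them, time stands still between calls to the robot, and variables do not carry over. Pictures are saved under pics/ and viewed, on a budget of 14 in all, crops included, one or two more only if the job needs it, and the job is handed in when it is done.

Besides the shell and the picture viewer there is one more tool, called after ">>>" in YAML: its name, and indented under it one key for each argument. step_arm: Moves the arm, as the interface text tells. Its arguments: {"type":"object","properties":{"gripper":{"type":"array"},"linear":{"type":"array"},"delta_rot":{"type":"array"},"grip_force":{"type":"number"}},"required":["gripper","linear","delta_rot"]}

```bash
mkdir -p pics; cat > h.py <<'E'
import numpy as np, cv2
from plant import ctrl
def cam(n,save=None):
    c=ctrl.read_camera(n)
    if save: cv2.imwrite('pics/'+save,cv2.cvtColor(np.array(c['frame']),cv2.COLOR_RGB2BGR))
    return c
def ray(c,u,v,z):
    V=np.array(c['view']);R,t=V[:3,:3],V[:3,3]
    o=-R.T@t; d=R.T@np.array([(u-c['cx'])/c['fx'],(v-c['cy'])/c['fy'],1.])
    return o+d*(z-o[2])/d[2]
def proj(c,p):
    V=np.array(c['view']);q=V[:3,:3]@np.array(p)+V[:3,3]
    return np.array([c['fx']*q[0]/q[2]+c['cx'],c['fy']*q[1]/q[2]+c['cy']])
E
python3 - <<'E'
from h import *
a=cam('top','top.png');b=cam('side','side.png')
for c in (a,b): print(c['fx'],c['cx'],c['cy'],np.round(c['view'],3).tolist())
s=ctrl.get_state();print(s, ctrl.hold_point_z)
E
```

```text
470.6055560181642 250.5357860489039 185.1538709425747 [[-0.016, -1.0, 0.018, 0.05], [-0.986, 0.012, -0.169, 0.56], [0.169, -0.02, -0.985, 1.35], [0.0, 0.0, 0.0, 1.0]]
352.0776751897865 253.03821389050617 191.89087008710453 [[0.897, -0.442, 0.016, -0.499], [-0.254, -0.544, -0.8, 0.216], [0.362, 0.713, -0.6, 0.57], [0.0, 0.0, 0.0, 1.0]]
{'time': 0.1, 'qpos': array([-1.44702919e+00,  2.87120493e-01,  1.57802483e+00, -3.27234943e-05,
        1.27864019e+00, -1.50005176e-01]), 'dq': array([-8.84602495e-04, -1.36574652e-03, -2.71776431e-03, -1.68792708e-03,
       -4.37600427e-04,  5.79331565e-07]), 'joint_efforts': array([ 5.67654624e-04, -4.07297051e+01, -2.93699080e+01, -1.54668815e-04,
        3.41207917e-03, -1.01693408e-05]), 'eef_pos': array([ 0.18243885, -0.64925239,  0.2300597 ]), 'tcp_rot': array([ 7.96985809e-01, -6.03997034e-01, -7.76274343e-04, -7.74466630e-04]), 'contact_force': array([ 0.03113252, -0.23002806, -0.2446173 ]), 'wrist_torque': array([ 0.01861092,  0.02308253, -0.00892735]), 'opening': 1.003412616139971} 0.0187
```

View pics/top.png

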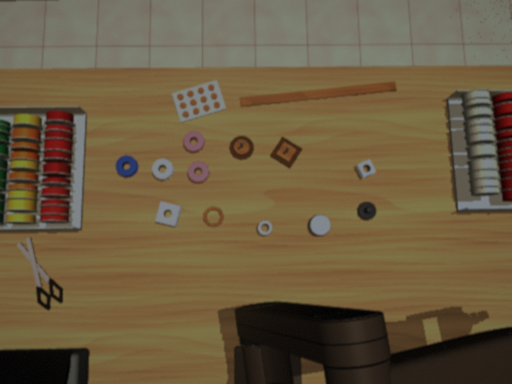

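View pics/side.png

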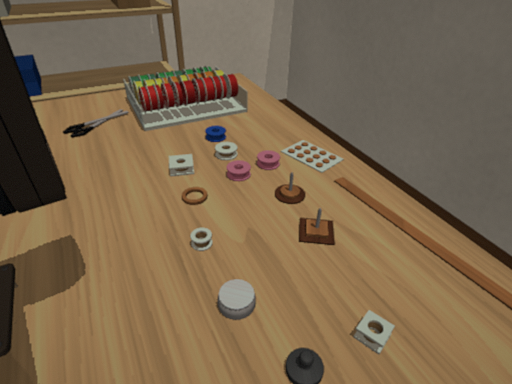

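The top view shows these objects:
- **Reels:** white round large (162,169), white square large (168,214), white round small (265,228), white square small (366,169).
- **Look-alikes and other objects:** blue reel (126,166), pink reels (194,141) and (198,172), tin (319,225), ring (214,216), weight (367,211).
- **Stands:** round (241,147), square (287,151).

The side view agrees. I'll take the white reels and check them in one enlarged crop.

```bash
python3 - <<'E'
from h import *
c=cam('top');f=np.array(c['frame'])
cr=f[120:245,105:405];cv2.imwrite('pics/crop.png',cv2.cvtColor(cv2.resize(cr,None,fx=2.6,fy=2.6,interpolation=cv2.INTER_CUBIC),cv2.COLOR_RGB2BGR))
h=cv2.cvtColor(f,cv2.COLOR_RGB2HSV)
m=((h[...,1]<60)&(h[...,2]>120)).astype(np.uint8)
d=((h[...,2]<95)).astype(np.uint8)
for nm,M,z in (('white',m,.026),('dark',d,.005)):
    cs,_=cv2.findContours(M,cv2.RETR_EXTERNAL,cv2.CHAIN_APPROX_NONE)
    for k in cs:
        (u,v),wh,a=cv2.minAreaRect(k)
        if 120<v<245 and 105<u<405 and cv2.contourArea(k)>60:
            p=ray(c,u,v,z); q=[ray(c,*x,z)[:2] for x in cv2.boxPoints(((u,v),wh,a))]
            e=q[1]-q[0]
            print(nm,np.round([u,v,*wh]),np.round(p,3),'side deg',round(np.degrees(np.arctan2(e[1],e[0]))%90,1),'size',np.linalg.norm(q[1]-q[0]).round(3),np.linalg.norm(q[2]-q[1]).round(3))
E
```

```text
white [265. 227.  13.  13.] [0.438 0.    0.026] side deg 62.4 size 0.04 0.04
white [320. 224.  18.  19.] [ 0.445 -0.165  0.026] side deg 89.2 size 0.057 0.054
white [167. 213.  21.  21.] [0.485 0.29  0.026] side deg 75.8 size 0.061 0.063
white [367. 168.  15.  14.] [ 0.614 -0.313  0.026] side deg 25.8 size 0.043 0.046
white [162. 168.  19.  19.] [0.622 0.308 0.026] side deg 46.0 size 0.058 0.059
dark [366. 211.  18.  19.] [ 0.484 -0.311  0.005] side deg 89.2 size 0.058 0.055
dark [286. 152.  24.  24.] [ 0.671 -0.069  0.005] side deg 57.9 size 0.076 0.075
dark [241. 148.  23.  23.] [0.687 0.069 0.005] side deg 45.3 size 0.074 0.074
```

View pics/crop.png

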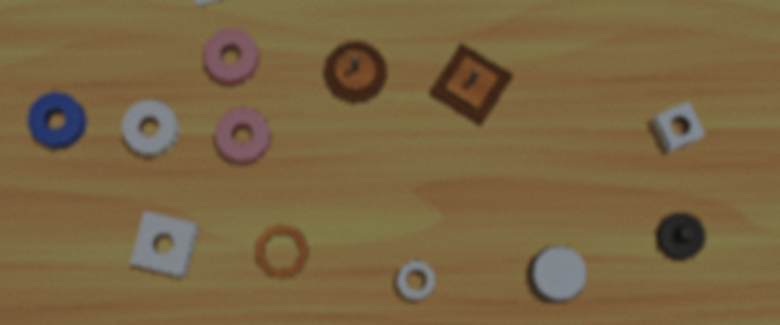

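The crop confirms it: white round large, white square large, white round small and white square small are as listed. The blue and pink reels, ring, tin and weight are all clearly distinct. Next I'll work out the move above the large round reel.

```bash
cat >> h.py <<'E'
from scipy.spatial.transform import Rotation as Ro
def plan(*T):
    "targets (x,y,z,yaw deg of tool x) -> linear, delta_rot for step_arm"
    s=ctrl.get_state();p=s['eef_pos'];R=Ro.from_quat(s['tcp_rot'])
    print('now',np.round(p,4),'open',round(s['opening'],3),'yaw',round(np.degrees(np.arctan2(*R.as_matrix()[[1,0],0])),2),'t',s['time'],'F',np.round(s['contact_force'],1))
    for x,y,z,a in T:
        r=np.radians(a);G=Ro.from_matrix([[np.cos(r),np.sin(r),0],[np.sin(r),-np.cos(r),0],[0,0,-1]])
        print(np.round(R.inv().apply(np.array([x,y,z])-p),4).tolist(),np.round((R.inv()*G).as_rotvec(True),1).tolist())
E
python3 -c "
from h import *
plan((.5,-.4,.2,-50),(.62,-.1,.2,-20),(.622,.308,.15,0))"
```

```text
now [ 0.1825 -0.6493  0.2302] open 0.997 yaw -74.31 t 0.15 F [-0.2  0.9  0.6]
[-0.1541, -0.3731, 0.0306] [-0.0, 0.1, -24.3]
[-0.4105, -0.5697, 0.0311] [-0.1, 0.1, -54.3]
[-0.8027, -0.682, 0.0819] [-0.1, 0.1, -74.3]
```

>>> step_arm:
  gripper: [-1,-1,-1,-1,-1,-1,-1,-1,-1,-1,-1,-1,-1,-1,-1,-1,-1,-1,-1,-1]
  linear:
    - [-0.154,-0.373,0.031]
    - [-0.154,-0.373,0.031]
    - [-0.154,-0.373,0.031]
    - [-0.154,-0.373,0.031]
    - [-0.154,-0.373,0.031]
    - [-0.154,-0.373,0.031]
    - [-0.41,-0.57,0.031]
    - [-0.41,-0.57,0.031]
    - [-0.41,-0.57,0.031]
    - [-0.41,-0.57,0.031]
    - [-0.41,-0.57,0.031]
    - [-0.803,-0.682,0.082]
    - [-0.803,-0.682,0.082]
    - [-0.803,-0.682,0.082]
    - [-0.803,-0.682,0.082]
    - [-0.803,-0.682,0.082]
    - [-0.803,-0.682,0.082]
    - [-0.803,-0.682,0.082]
    - [-0.803,-0.682,0.082]
    - [-0.803,-0.682,0.082]
  delta_rot:
    - [0,0,-24]
    - [0,0,-24]
    - [0,0,-24]
    - [0,0,-24]
    - [0,0,-24]
    - [0,0,-24]
    - [0,0,-54]
    - [0,0,-54]
    - [0,0,-54]
    - [0,0,-54]
    - [0,0,-54]
    - [0,0,-74.3]
    - [0,0,-74.3]
    - [0,0,-74.3]
    - [0,0,-74.3]
    - [0,0,-74.3]
    - [0,0,-74.3]
    - [0,0,-74.3]
    - [0,0,-74.3]
    - [0,0,-74.3]
  grip_force: 25

```text
time: 2.65
eef_pos: [0.6215, 0.308, 0.1486]
tcp_rot: [1.0, 0.001, -0.001, 0.0]
contact_force: [-0.9, -0.1, -0.0]
opening: 1.0
```

```bash
python3 -c "
from h import *
c=cam('wrist','w1.png')
print(proj(c,(.622,.308,.026)),np.round(c['view'],3).tolist())
plan((.622,.308,0.0,0))"
```

```text
[257.13250633 180.79857814] [[1.0, 0.003, -0.0, -0.622], [0.002, -0.949, 0.317, 0.275], [0.001, -0.317, -0.949, 0.399], [0.0, 0.0, 0.0, 1.0]]
now [0.6219 0.307  0.149 ] open 1.002 yaw -0.01 t 2.7 F [-0.7  0.1 -0.1]
[0.0002, -0.0011, 0.149] [0.0, 0.0, -0.0]
```

View pics/w1.png

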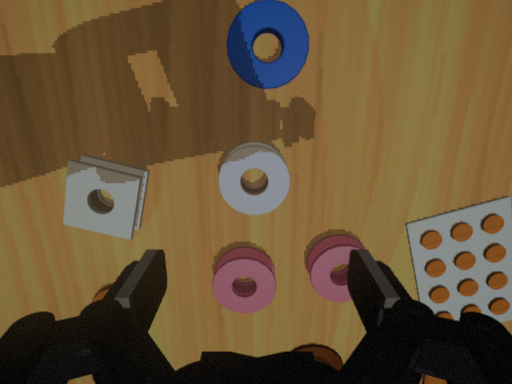

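The wrist view shows the white reel's flange centre at (254,182), against a predicted (257,181), so the error is about 2–3 mm. The pink reels are clear of the jaw path. I'll go down and grip.

>>> step_arm:
  gripper: [-1,-1,-1,-1,-1,1,1,1,1,1,1]
  linear:
    - [-0.002,-0.001,0.06]
    - [-0.002,-0.001,0.12]
    - [-0.002,-0.001,0.148]
    - [-0.002,-0.001,0.148]
    - [-0.002,-0.001,0.148]
    - [-0.002,-0.001,0.148]
    - [-0.002,-0.001,0.148]
    - [-0.002,-0.001,0.148]
    - [-0.002,-0.001,0.148]
    - [-0.002,-0.001,0.148]
    - [-0.002,-0.001,0.148]
  delta_rot:
    - [0,0,0]
    - [0,0,0]
    - [0,0,0]
    - [0,0,0]
    - [0,0,0]
    - [0,0,0]
    - [0,0,0]
    - [0,0,0]
    - [0,0,0]
    - [0,0,0]
    - [0,0,0]
  grip_force: 25

```text
time: 4.08
eef_pos: [0.622, 0.309, 0.0046]
tcp_rot: [1.0, 0.0, 0.002, -0.0]
contact_force: [-1.2, -1.8, 6.3]
opening: 0.735
```

```bash
python3 -c "
from h import *
plan((.62,.308,.13,0),(.687,.069,.13,0),(.687,.069,.015,0))"
```

```text
now [0.622  0.309  0.0046] open 0.735 yaw 0.0 t 4.075 F [-1.2 -1.8  6.3]
[-0.0014, 0.0009, -0.1254] [-0.0, -0.2, 0.0]
[0.0656, 0.2399, -0.1253] [-0.0, -0.2, 0.0]
[0.0651, 0.24, -0.0103] [-0.0, -0.2, 0.0]
```

>>> step_arm:
  gripper: [1,1,1,1,1,1,1,1,1,1]
  linear:
    - [0,0,-0.03]
    - [0,0,-0.06]
    - [0,0,-0.11]
    - [0.066,0.239,-0.11]
    - [0.066,0.239,-0.11]
    - [0.066,0.239,-0.11]
    - [0.066,0.239,-0.11]
    - [0.066,0.239,-0.11]
    - [0.066,0.239,-0.11]
    - [0.066,0.239,-0.11]
  delta_rot:
    - [0,0,0]
    - [0,0,0]
    - [0,0,0]
    - [0,0,0]
    - [0,0,0]
    - [0,0,0]
    - [0,0,0]
    - [0,0,0]
    - [0,0,0]
    - [0,0,0]

```text
time: 5.32
eef_pos: [0.6855, 0.0713, 0.1114]
tcp_rot: [1.0, 0.001, -0.0, -0.0]
contact_force: [1.1, -0.1, -0.6]
opening: 0.737
```

```bash
python3 -c "
from h import *
c=cam('wrist','w2.png');d=cam('side')
im=np.array(d['frame'])[100:260,190:400]
w=np.array(c['frame'])
cv2.imwrite('pics/w2.png',cv2.cvtColor(np.vstack([cv2.resize(w,(440,330)),cv2.resize(im,(440,260))]),cv2.COLOR_RGB2BGR)[:600])
for p in ((.687,.069,.0),(.687,.069,.066)): print(proj(c,p),proj(d,p))
plan((.687,.069,.015,0))"
```

```text
[258.22792874 187.38876508] [288.40659819 193.51124629]
[258.76444397 219.19772799] [290.54561377 171.14545123]
now [0.6856 0.0713 0.1113] open 0.74 yaw 0.11 t 5.425 F [ 0.5  0.1 -0.9]
[0.0014, 0.0023, 0.0963] [-0.0, 0.0, 0.1]
```

View pics/w2.png

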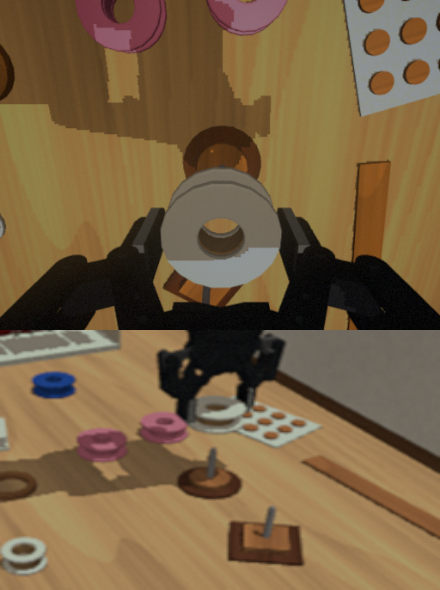

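The reel is held level between the pads. In the wrist view the bore is at about (258,279) and the foot's top edge at about (258,147). In the side view the spindle tip is at (291,174), against a predicted (290.5,171). I'll check the bore against the TCP and the stand.

```bash
python3 -c "
from h import *
c=cam('wrist')
h=cv2.cvtColor(np.array(c['frame']),cv2.COLOR_RGB2HSV)
print('reel',ray(c,258,279,.132)); print('bore',ray(c,258,276,.132))
print('foot far edge',ray(c,257.8,146.7,.005))
plan((.687,.069,.02,0))"
```

```text
reel [0.68624917 0.06911563 0.132     ]
bore [0.68624197 0.07067597 0.132     ]
foot far edge [0.68651004 0.10466416 0.005     ]
now [0.6856 0.0711 0.1113] open 0.74 yaw 0.1 t 5.475 F [ 0.  -0.1 -0.6]
[0.0014, 0.0021, 0.0913] [-0.0, 0.0, 0.1]
```

>>> step_arm:
  gripper: [1,1,1,1,1,1]
  linear:
    - [0.001,0.002,0.03]
    - [0.001,0.002,0.06]
    - [0.001,0.002,0.08]
    - [0.001,0.002,0.09]
    - [0.001,0.002,0.092]
    - [0.001,0.002,0.092]
  delta_rot:
    - [0,0,0]
    - [0,0,0]
    - [0,0,0]
    - [0,0,0]
    - [0,0,0]
    - [0,0,0]

```text
time: 6.22
eef_pos: [0.6878, 0.0677, 0.0204]
tcp_rot: [1.0, -0.0, 0.001, 0.0]
contact_force: [0.3, 0.2, 0.1]
opening: 0.742
```

```bash
python3 -c "
from h import *
plan((.686,.069,.12,0),(.485,.290,.12,-14.2))"
```

```text
now [0.6878 0.0677 0.0204] open 0.742 yaw -0.01 t 6.225 F [0.3 0.2 0.1]
[-0.0016, -0.0013, -0.0996] [0.0, -0.1, -0.0]
[-0.2026, -0.2223, -0.1] [-0.0, -0.1, 14.2]
```

>>> step_arm:
  gripper: [-1,-1,-1,-1,-1,-1,-1,-1,-1,-1,-1,-1,-1,-1,-1,-1,-1]
  linear:
    - [0,0,0]
    - [0,0,0]
    - [0,0,0]
    - [0,0,0]
    - [0,0,-0.02]
    - [0,0,-0.06]
    - [0,0,-0.11]
    - [-0.203,-0.222,-0.11]
    - [-0.203,-0.222,-0.11]
    - [-0.203,-0.222,-0.11]
    - [-0.203,-0.222,-0.11]
    - [-0.203,-0.222,-0.11]
    - [-0.203,-0.222,-0.11]
    - [-0.203,-0.222,-0.11]
    - [-0.203,-0.222,-0.11]
    - [-0.203,-0.222,-0.11]
    - [-0.203,-0.222,-0.11]
  delta_rot:
    - [0,0,0]
    - [0,0,0]
    - [0,0,0]
    - [0,0,0]
    - [0,0,0]
    - [0,0,0]
    - [0,0,0]
    - [0,0,14.2]
    - [0,0,14.2]
    - [0,0,14.2]
    - [0,0,14.2]
    - [0,0,14.2]
    - [0,0,14.2]
    - [0,0,14.2]
    - [0,0,14.2]
    - [0,0,14.2]
    - [0,0,14.2]

```text
time: 8.35
eef_pos: [0.4845, 0.2891, 0.1292]
tcp_rot: [0.992, -0.124, -0.0, 0.0]
contact_force: [0.2, 1.3, -0.5]
opening: 1.0
```

```bash
python3 -c "
from h import *
c=cam('wrist');d=cam('side')
im=np.array(d['frame'])[120:260,160:370]
w=np.array(c['frame'])
cv2.imwrite('pics/w3.png',cv2.cvtColor(np.vstack([cv2.resize(w,(440,330)),cv2.resize(im,(405,270))[:, :].copy() if 0 else cv2.resize(im,(440,270))]),cv2.COLOR_RGB2BGR))
print(proj(c,(.485,.290,.026))*440/512)
plan((.485,.290,.004,-14.2))"
```

```text
[220.63373855 160.44693288]
now [0.4843 0.2893 0.1292] open 1.006 yaw -14.26 t 8.45 F [ 0.4 -0.3 -0.1]
[0.0006, -0.0008, 0.1252] [0.0, 0.0, -0.1]
```

View pics/w3.png

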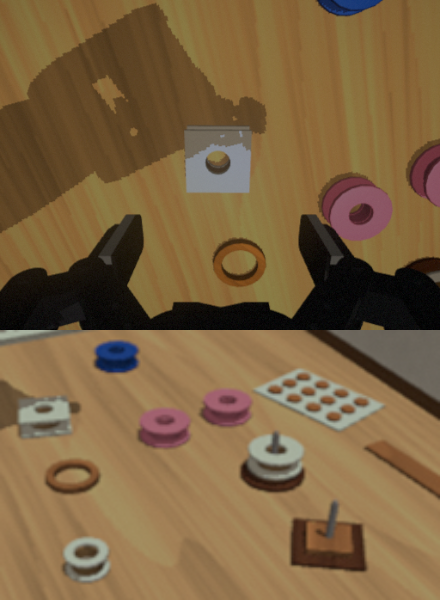

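The large round reel is flat on its stand with the spindle through it. The square reel is aligned with the jaws, at (218,160) against a predicted (220.6,160). I'll go down and grip.

>>> step_arm:
  gripper: [-1,-1,-1,-1,-1,1,1,1,1,1,1,1,1,1]
  linear:
    - [-0.002,0,0.06]
    - [-0.002,0,0.11]
    - [-0.002,0,0.123]
    - [-0.002,0,0.123]
    - [-0.002,0,0.123]
    - [-0.002,0,0.123]
    - [-0.002,0,0.123]
    - [-0.002,0,0.123]
    - [-0.002,0,0.123]
    - [-0.002,0,0.123]
    - [-0.002,0,0.123]
    - [-0.002,0,0.1]
    - [-0.002,0,0.05]
    - [-0.002,0,0.01]
  delta_rot:
    - [0,0,0]
    - [0,0,0]
    - [0,0,0]
    - [0,0,0]
    - [0,0,0]
    - [0,0,0]
    - [0,0,0]
    - [0,0,0]
    - [0,0,0]
    - [0,0,0]
    - [0,0,0]
    - [0,0,0]
    - [0,0,0]
    - [0,0,0]

```text
time: 10.2
eef_pos: [0.4823, 0.2903, 0.1213]
tcp_rot: [0.992, -0.124, 0.001, -0.0]
contact_force: [0.1, -0.0, -0.9]
opening: 0.715
```

```bash
python3 -c "
from h import *
plan((.56,-.02,.12,-14),(.671,-.069,.12,-32))"
```

```text
now [0.4823 0.2903 0.1213] open 0.715 yaw -14.21 t 10.2 F [ 0.1 -0.  -0.9]
[0.1515, 0.2817, 0.0012] [-0.0, -0.1, -0.2]
[0.2712, 0.3019, 0.0013] [-0.1, -0.1, 17.8]
```

>>> step_arm:
  gripper: [1,1,1,1,1,1,1,1,1,1]
  linear:
    - [0.271,0.302,0]
    - [0.271,0.302,0]
    - [0.271,0.302,0]
    - [0.271,0.302,0]
    - [0.271,0.302,0]
    - [0.271,0.302,0]
    - [0.271,0.302,0]
    - [0.271,0.302,0]
    - [0.271,0.302,0]
    - [0.271,0.302,0]
  delta_rot:
    - [0,0,17.8]
    - [0,0,17.8]
    - [0,0,17.8]
    - [0,0,17.8]
    - [0,0,17.8]
    - [0,0,17.8]
    - [0,0,17.8]
    - [0,0,17.8]
    - [0,0,17.8]
    - [0,0,17.8]

```text
time: 11.45
eef_pos: [0.67, -0.0677, 0.1192]
tcp_rot: [0.961, -0.275, -0.0, -0.0]
contact_force: [-0.1, 0.2, -0.1]
opening: 0.72
```

```bash
python3 -c "
from h import *
c=cam('wrist');d=cam('side')
im=np.array(d['frame'])[140:260,240:400]
w=np.array(c['frame'])
cv2.imwrite('pics/w4.png',cv2.cvtColor(np.vstack([cv2.resize(w,(400,300)),cv2.resize(im,(400,300))]),cv2.COLOR_RGB2BGR))
p=ctrl.get_state()['eef_pos']
print('reel top if centred at TCP',proj(c,(p[0],p[1],p[2]+.021))*400/512,'foot',proj(c,(.671,-.069,.005))*400/512)
e=proj(d,(.671,-.069,.066));print('tip side',(e-[240,140])*2.5+[0,300])
plan((.671,-.069,.02,-32))"
```

```text
reel top if centred at TCP [200.77707883 215.30116555] foot [201.80365935 144.25320129]
tip side [196.58693183 466.69914236]
now [ 0.6703 -0.0678  0.1194] open 0.713 yaw -31.92 t 11.55 F [ 0.1  0.8 -0.2]
[0.0013, 0.0006, 0.0994] [0.0, 0.0, 0.1]
```

View pics/w4.png

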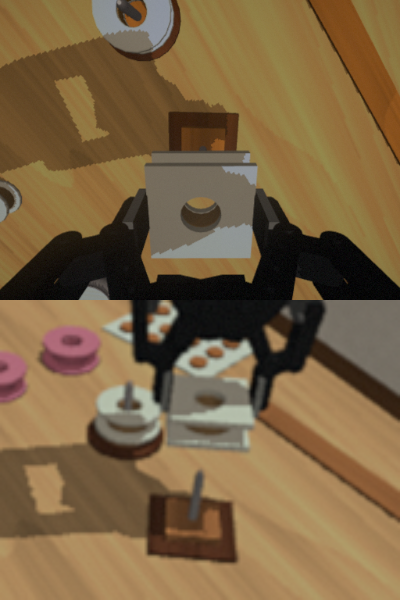

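The bore is at (200.5,213) and in line with the TCP. The foot centre is at about x = 203.5, roughly 2 mm toward tool +x, and the side view agrees. I'll lower, release, then go above the small round reel.

>>> step_arm:
  gripper: [1,1,1,1,1,1]
  linear:
    - [0.002,0.001,0.03]
    - [0.002,0.001,0.06]
    - [0.002,0.001,0.085]
    - [0.002,0.001,0.095]
    - [0.002,0.001,0.098]
    - [0.002,0.001,0.098]
  delta_rot:
    - [0,0,0]
    - [0,0,0]
    - [0,0,0]
    - [0,0,0]
    - [0,0,0]
    - [0,0,0]

```text
time: 12.3
eef_pos: [0.6726, -0.0709, 0.0225]
tcp_rot: [0.961, -0.275, 0.001, -0.0]
contact_force: [0.6, -0.8, -0.7]
opening: 0.716
```

```bash
python3 -c "
from h import *
plan((.671,-.069,.13,-32),(.438,0,.13,0))"
```

```text
now [ 0.6726 -0.0709  0.0225] open 0.716 yaw -31.98 t 12.3 F [ 0.6 -0.8 -0.7]
[-0.0021, -0.0008, -0.1075] [-0.0, -0.1, 0.0]
[-0.2363, 0.0641, -0.1081] [-0.0, -0.1, -32.0]
```

>>> step_arm:
  gripper: [-1,-1,-1,-1,-1,-1,-1,-1,-1,-1,-1,-1,-1,-1,-1,-1,-1]
  linear:
    - [0,0,0.001]
    - [0,0,0.001]
    - [0,0,0.001]
    - [0,0,0.001]
    - [0,0,-0.02]
    - [0,0,-0.06]
    - [0,0,-0.108]
    - [-0.236,0.064,-0.108]
    - [-0.236,0.064,-0.108]
    - [-0.236,0.064,-0.108]
    - [-0.236,0.064,-0.108]
    - [-0.236,0.064,-0.108]
    - [-0.236,0.064,-0.108]
    - [-0.236,0.064,-0.108]
    - [-0.236,0.064,-0.108]
    - [-0.236,0.064,-0.108]
    - [-0.236,0.064,-0.108]
  delta_rot:
    - [0,0,0]
    - [0,0,0]
    - [0,0,0]
    - [0,0,0]
    - [0,0,0]
    - [0,0,0]
    - [0,0,0]
    - [0,0,-32]
    - [0,0,-32]
    - [0,0,-32]
    - [0,0,-32]
    - [0,0,-32]
    - [0,0,-32]
    - [0,0,-32]
    - [0,0,-32]
    - [0,0,-32]
    - [0,0,-32]

```text
time: 14.42
eef_pos: [0.438, -0.0003, 0.1292]
tcp_rot: [1.0, -0.0, -0.0, -0.0]
contact_force: [0.5, -0.6, -0.5]
opening: 0.995
```

```bash
python3 -c "
from h import *
c=cam('wrist');d=cam('side')
im=np.array(d['frame'])[140:260,240:400]
w=np.array(c['frame'])
cv2.imwrite('pics/w5.png',cv2.cvtColor(np.vstack([cv2.resize(w,(400,300)),cv2.resize(im,(400,300))]),cv2.COLOR_RGB2BGR))
print(proj(c,(.438,0,.026))*400/512)
plan((.438,0,.006,0))"
```

```text
[200.49214836 146.55951169]
now [ 4.378e-01 -2.000e-04  1.292e-01] open 1.004 yaw -0.02 t 14.525 F [-0.6 -0.3  0.2]
[0.0003, -0.0002, 0.1232] [-0.0, 0.0, -0.0]
```

View pics/w5.png

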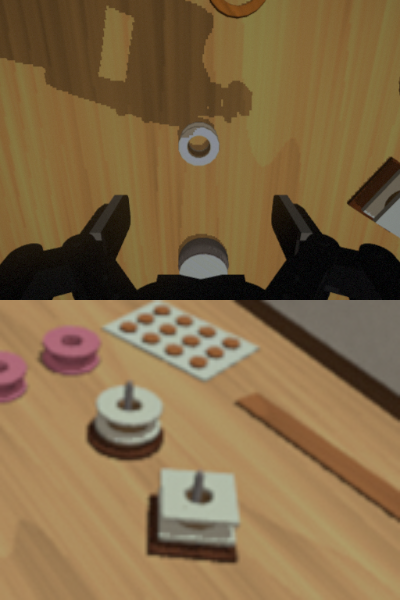

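The large square reel is flat on its stand. The small round reel is at (198.5,146), against a predicted (200.5,146.5). I'll grip it slightly higher so the tips stay above the lower reel when placing.

>>> step_arm:
  gripper: [-1,-1,-1,-1,-1,1,1,1,1,1,1,1,1,1,1,1]
  linear:
    - [-0.002,0,0.06]
    - [-0.002,0,0.105]
    - [-0.002,0,0.118]
    - [-0.002,0,0.118]
    - [-0.002,0,0.118]
    - [-0.002,0,0.118]
    - [-0.002,0,0.118]
    - [-0.002,0,0.118]
    - [-0.002,0,0.118]
    - [-0.002,0,0.118]
    - [-0.002,0,0.118]
    - [-0.002,0,0.118]
    - [-0.002,0,0.118]
    - [-0.002,0,0.1]
    - [-0.002,0,0.05]
    - [-0.002,0,0]
  delta_rot:
    - [0,0,0]
    - [0,0,0]
    - [0,0,0]
    - [0,0,0]
    - [0,0,0]
    - [0,0,0]
    - [0,0,0]
    - [0,0,0]
    - [0,0,0]
    - [0,0,0]
    - [0,0,0]
    - [0,0,0]
    - [0,0,0]
    - [0,0,0]
    - [0,0,0]
    - [0,0,0]

```text
time: 16.52
eef_pos: [0.4352, -0.0, 0.1304]
tcp_rot: [1.0, -0.0, -0.001, -0.0]
contact_force: [0.7, 0.7, 0.2]
opening: 0.505
```

```bash
python3 -c "
from h import *
plan((.687,.067,.13,0))"
```

```text
now [ 0.4352 -0.      0.1304] open 0.505 yaw -0.02 t 16.525 F [0.7 0.7 0.2]
[0.2518, -0.0671, 0.0001] [-0.0, 0.1, -0.0]
```

>>> step_arm:
  gripper: [1,1,1,1,1,1,1,1,1]
  linear:
    - [0.252,-0.067,0]
    - [0.252,-0.067,0]
    - [0.252,-0.067,0]
    - [0.252,-0.067,0]
    - [0.252,-0.067,0]
    - [0.252,-0.067,0]
    - [0.252,-0.067,0]
    - [0.252,-0.067,0]
    - [0.252,-0.067,0]
  delta_rot:
    - [0,0,0]
    - [0,0,0]
    - [0,0,0]
    - [0,0,0]
    - [0,0,0]
    - [0,0,0]
    - [0,0,0]
    - [0,0,0]
    - [0,0,0]

```text
time: 17.65
eef_pos: [0.6872, 0.0665, 0.1299]
tcp_rot: [1.0, -0.0, 0.0, 0.0]
contact_force: [0.1, -0.3, -0.2]
opening: 0.505
```

```bash
cat > look.py <<'E'
from h import *
import sys
st=np.array([float(sys.argv[2]),float(sys.argv[3])])
c=cam('wrist');d=cam('side')
im=np.array(d['frame'])[120:240,230:390]
cv2.imwrite('pics/'+sys.argv[1],cv2.cvtColor(np.vstack([cv2.resize(np.array(c['frame']),(400,300)),cv2.resize(im,(400,300))]),cv2.COLOR_RGB2BGR))
p=ctrl.get_state()['eef_pos'];k=400/512
print('reel top at TCP axis',proj(c,(p[0],p[1],p[2]+.016))*k,'spindle tip',proj(c,(*st,.066))*k,'foot',proj(c,(*st,.005))*k)
for z in (0,.066):print('side spindle',(proj(d,(*st,z))-[230,120])*2.5+[0,300])
print('side reel top',(proj(d,(p[0],p[1],p[2]+.016))-[230,120])*2.5+[0,300])
plan((*st,.05,0))
E
python3 look.py w6.png .687 .067
```

```text
reel top at TCP axis [200.87693962 209.90001917] spindle tip [200.11394147 159.98486001] foot [200.13490664 140.32042007]
side spindle [147.06036823 484.89113833]
side spindle [152.46719096 428.93352437]
side reel top [160.45406851 353.7700188 ]
now [0.6875 0.0666 0.1298] open 0.507 yaw -0.03 t 17.75 F [ 0.3 -0.2  0.4]
[-0.0005, -0.0004, 0.0798] [0.0, -0.0, -0.0]
```

View pics/w6.png

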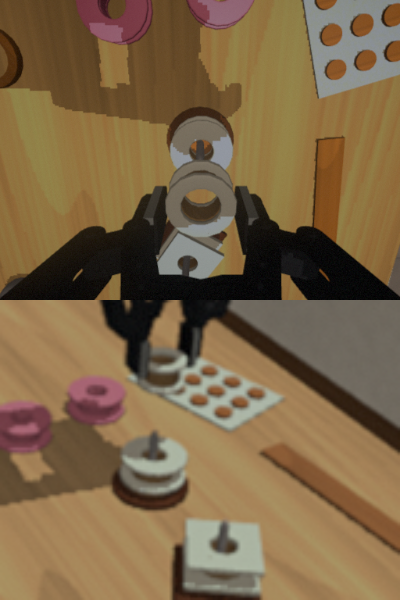

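The held reel's top is at about (201,203), while the TCP axis projects to (201,210), so it sits up to 4 mm toward +y in the grip. The bore clearance is 8 mm. I'll shift 2 mm toward −y, lower, and watch the force.

>>> step_arm:
  gripper: [1,1,1,1,1,1,1]
  linear:
    - [0,0.002,0.03]
    - [0,0.002,0.045]
    - [0,0.002,0.055]
    - [0,0.002,0.065]
    - [0,0.002,0.073]
    - [0,0.002,0.077]
    - [0,0.002,0.077]
  delta_rot:
    - [0,0,0]
    - [0,0,0]
    - [0,0,0]
    - [0,0,0]
    - [0,0,0]
    - [0,0,0]
    - [0,0,0]

```text
time: 18.62
eef_pos: [0.6882, 0.0648, 0.0528]
tcp_rot: [1.0, -0.0, 0.001, 0.0]
contact_force: [-0.7, 0.2, 0.6]
opening: 0.506
```

```bash
python3 look.py w7.png .687 .067
```

```text
reel top at TCP axis [200.12713229 210.0140236 ] spindle tip [198.37506451 204.29504432] foot [198.84724427 165.11528875]
side spindle [147.06036823 484.89113833]
side spindle [152.46719096 428.93352437]
side reel top [154.89794235 427.53091252]
now [0.688  0.0648 0.0526] open 0.503 yaw -0.01 t 18.725 F [-0.5 -0.  -0.4]
[-0.001, -0.0022, 0.0026] [0.0, -0.0, -0.0]
```

View pics/w7.png

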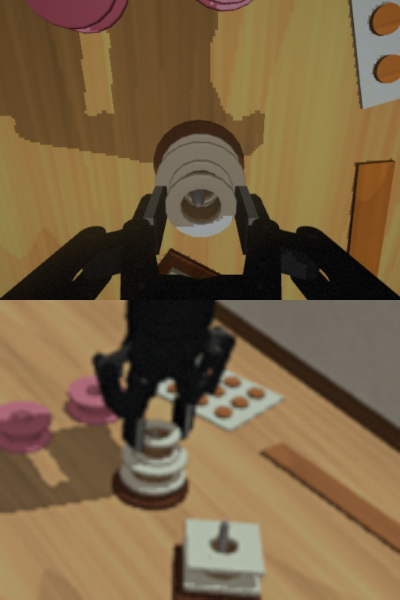

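The spindle shows inside the small reel's bore and nothing is pressing. I'll release and go above the small square reel.

>>> step_arm:
  gripper: [-1,-1,-1,-1,-1,-1,-1,-1,-1,-1,-1,-1,-1,-1,-1,-1,-1,-1]
  linear:
    - [0,0,0.001]
    - [0,0,0.001]
    - [0,0,0.001]
    - [0,0,0.001]
    - [0,0,-0.02]
    - [0,0,-0.05]
    - [0,0,-0.08]
    - [-0.075,0.378,-0.08]
    - [-0.075,0.378,-0.08]
    - [-0.075,0.378,-0.08]
    - [-0.075,0.378,-0.08]
    - [-0.075,0.378,-0.08]
    - [-0.075,0.378,-0.08]
    - [-0.075,0.378,-0.08]
    - [-0.075,0.378,-0.08]
    - [-0.075,0.378,-0.08]
    - [-0.075,0.378,-0.08]
    - [-0.075,0.378,-0.08]
  delta_rot:
    - [0,0,0]
    - [0,0,0]
    - [0,0,0]
    - [0,0,0]
    - [0,0,0]
    - [0,0,0]
    - [0,0,0]
    - [0,0,-25.8]
    - [0,0,-25.8]
    - [0,0,-25.8]
    - [0,0,-25.8]
    - [0,0,-25.8]
    - [0,0,-25.8]
    - [0,0,-25.8]
    - [0,0,-25.8]
    - [0,0,-25.8]
    - [0,0,-25.8]
    - [0,0,-25.8]

```text
time: 20.98
eef_pos: [0.6131, -0.3119, 0.1323]
tcp_rot: [0.975, 0.224, -0.0, -0.0]
contact_force: [0.9, 0.9, 0.5]
opening: 1.0
```

```bash
python3 look.py w8.png .687 .067; python3 -c "
from h import *
c=cam('wrist');print(proj(c,(.614,-.313,.026))*400/512);plan((.614,-.313,.011,25.8))"
```

```text
reel top at TCP axis [199.83721829 210.67768431] spindle tip [ 654.45597226 -402.9397662 ] foot [ 512.09342052 -256.21462379]
side spindle [147.06036823 484.89113833]
side spindle [152.46719096 428.93352437]
side reel top [409.24495937 684.90970247]
now [ 0.613  -0.3124  0.1323] open 0.999 yaw 25.85 t 21.075 F [ 0.2  0.1 -0.5]
[0.2321, -0.3091, 0.0823] [-0.0, 0.0, 25.9]
[201.08293657 146.7213468 ]
now [ 0.6129 -0.3126  0.1323] open 1.0 yaw 25.83 t 21.125 F [-0.  -1.   0.2]
[0.0009, 0.0008, 0.1213] [-0.0, 0.0, 0.0]
```

View pics/w8.png

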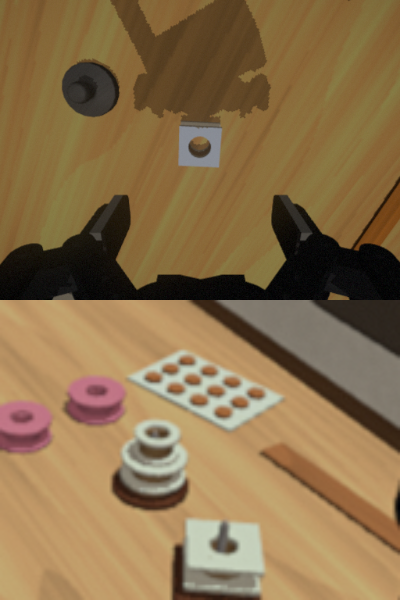

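The small round reel is seated flat on the large one. The small square reel is at (200,146) and square to the jaws. I'll grip and lift it.

>>> step_arm:
  gripper: [-1,-1,-1,-1,-1,1,1,1,1,1,1,1,1,1,1,1]
  linear:
    - [0,0,0.06]
    - [0,0,0.105]
    - [0,0,0.121]
    - [0,0,0.121]
    - [0,0,0.121]
    - [0,0,0.121]
    - [0,0,0.121]
    - [0,0,0.121]
    - [0,0,0.121]
    - [0,0,0.121]
    - [0,0,0.121]
    - [0,0,0.121]
    - [0,0,0.121]
    - [0,0,0.1]
    - [0,0,0.05]
    - [0,0,0]
  delta_rot:
    - [0,0,0]
    - [0,0,0]
    - [0,0,0]
    - [0,0,0]
    - [0,0,0]
    - [0,0,0]
    - [0,0,0]
    - [0,0,0]
    - [0,0,0]
    - [0,0,0]
    - [0,0,0]
    - [0,0,0]
    - [0,0,0]
    - [0,0,0]
    - [0,0,0]
    - [0,0,0]

```text
time: 23.12
eef_pos: [0.6123, -0.3129, 0.1337]
tcp_rot: [0.975, 0.223, -0.0, -0.0]
contact_force: [-0.8, 0.6, -0.2]
opening: 0.51
```

```bash
python3 -c "
from h import *
plan((.6726,-.072,.13,-32))"
```

```text
now [ 0.6123 -0.3129  0.1337] open 0.51 yaw 25.79 t 23.125 F [-0.8  0.6 -0.2]
[0.1592, -0.1907, 0.0038] [-0.0, 0.1, 57.8]
```

>>> step_arm:
  gripper: [1,1,1,1,1,1,1,1,1,1]
  linear:
    - [0.159,-0.191,0.002]
    - [0.159,-0.191,0.002]
    - [0.159,-0.191,0.002]
    - [0.159,-0.191,0.002]
    - [0.159,-0.191,0.002]
    - [0.159,-0.191,0.002]
    - [0.159,-0.191,0.002]
    - [0.159,-0.191,0.002]
    - [0.159,-0.191,0.002]
    - [0.159,-0.191,0.002]
  delta_rot:
    - [0,0,57.8]
    - [0,0,57.8]
    - [0,0,57.8]
    - [0,0,57.8]
    - [0,0,57.8]
    - [0,0,57.8]
    - [0,0,57.8]
    - [0,0,57.8]
    - [0,0,57.8]
    - [0,0,57.8]

```text
time: 24.38
eef_pos: [0.6727, -0.0723, 0.1304]
tcp_rot: [0.961, -0.276, -0.0, 0.0]
contact_force: [-0.3, -0.1, -0.9]
opening: 0.508
```

```bash
python3 look.py w9.png .6726 -.071
```

```text
reel top at TCP axis [200.26516864 210.08570782] spindle tip [199.43738068 159.30206129] foot [199.62086299 139.82557276]
side spindle [214.7120355  576.52897311]
side spindle [224.60304768 517.57320271]
side reel top [239.2913361  437.30533565]
now [ 0.6727 -0.0723  0.1303] open 0.508 yaw -32.02 t 24.475 F [-1.  -0.1 -0.5]
[-0.0008, -0.001, 0.0803] [-0.0, 0.0, -32.0]
```

View pics/w9.png

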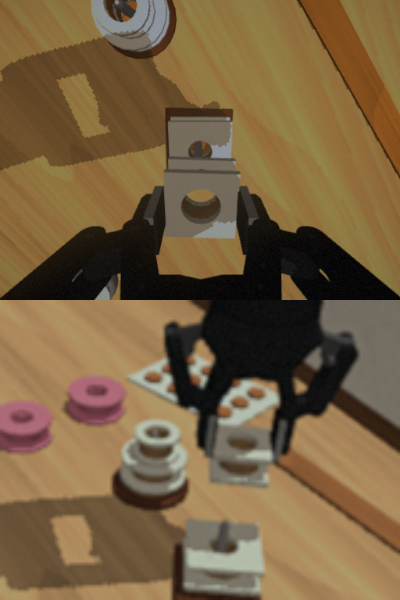

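The held square reel is at (201,204) and the spindle lines up at x≈200. As with the round one, I'll correct 2 mm in tool y, lower, release, and back off.

>>> step_arm:
  gripper: [1,1,1,1,1,1,1]
  linear:
    - [0,0.002,0.03]
    - [0,0.002,0.045]
    - [0,0.002,0.055]
    - [0,0.002,0.065]
    - [0,0.002,0.073]
    - [0,0.002,0.077]
    - [0,0.002,0.077]
  delta_rot:
    - [0,0,0]
    - [0,0,0]
    - [0,0,0]
    - [0,0,0]
    - [0,0,0]
    - [0,0,0]
    - [0,0,0]

```text
time: 25.35
eef_pos: [0.672, -0.0738, 0.0535]
tcp_rot: [0.961, -0.276, 0.0, -0.0]
contact_force: [-0.5, -0.6, 0.2]
opening: 0.501
```

No contact force. I'll release, rise, and move clear of both cameras' view of the stands.

>>> step_arm:
  gripper: [-1,-1,-1,-1,-1,-1,-1,-1,-1,-1,-1,-1,-1,-1]
  linear:
    - [0,0,0.001]
    - [0,0,0.001]
    - [0,0,0.001]
    - [0,0,0.001]
    - [0,0,-0.02]
    - [0,0,-0.06]
    - [0,0,-0.12]
    - [-0.2,0,-0.16]
    - [-0.2,0,-0.16]
    - [-0.2,0,-0.16]
    - [-0.2,0,-0.16]
    - [-0.2,0,-0.16]
    - [-0.2,0,-0.16]
    - [-0.2,0,-0.16]
  delta_rot:
    - [0,0,0]
    - [0,0,0]
    - [0,0,0]
    - [0,0,0]
    - [0,0,0]
    - [0,0,0]
    - [0,0,0]
    - [0,0,0]
    - [0,0,0]
    - [0,0,0]
    - [0,0,0]
    - [0,0,0]
    - [0,0,0]
    - [0,0,0]

```text
time: 27.1
eef_pos: [0.503, 0.0314, 0.213]
tcp_rot: [0.961, -0.276, -0.0, 0.0]
contact_force: [0.4, 0.1, -0.3]
opening: 1.001
```

```bash
python3 -c "
from h import *
c=cam('top');d=cam('side')
t=np.array(c['frame'])[120:245,105:405];s=np.array(d['frame'])[130:280,190:390]
cv2.imwrite('pics/fin.png',cv2.cvtColor(np.vstack([cv2.resize(t,(480,200)),cv2.resize(s,(480,360))]),cv2.COLOR_RGB2BGR))
plan()"
```

```text
now [0.5027 0.0316 0.2128] open 0.999 yaw -32.07 t 27.2 F [-0.3 -0.9 -0.6]
```

View pics/fin.png

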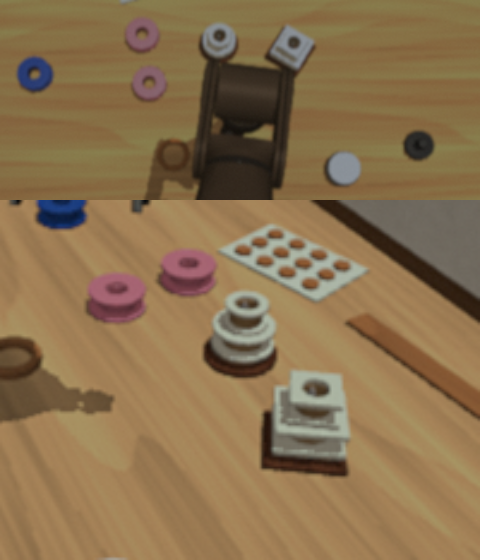

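Both stacks sit flat: round at about (245,335) and square at about (312,415) in the lower picture. The ring, tin, weight and coloured reels are where they were. The arm is clear of everything, so I'm handing in.

```bash
python3 -c "
from plant import ctrl
print(ctrl.sign_off())"
```

```text
the job is handed in; nothing more can be done
None
```

All four white reels are back on their stands. The two round ones are on the round-footed stand and the two square ones on the square-footed stand, each large first and small on top. I handed the job in at about 27 s, and the sign-off reports no verdict.

**Last checks:** The final top and side pictures show both stacks flat and concentric on their stands. The curtain ring, button tin, pattern weight and coloured reels look unmoved by eye, and the arm is clear with the gripper open.

**What disagreed:**
- **First grasp:** the TCP stopped about 4 mm higher than commanded with about 6 N upward, probably the fingertips touching the counter. I gripped higher after that.
- **Small reels in the grip:** both looked about 3–4 mm off the TCP axis in the wrist view. That was within the 8 mm bore clearance. I corrected by 2 mm, and both went on without any sign of contact force.

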